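# Clamp the brass block in the quick-release bench vise

### The job

Clamp the brass block in the bench vise it stands in. Squeeze the red release lever against the black post beside it, slide the jaw right up against the block with the lever squeezed, let the lever go, then swing the screw's handle over to the right (clockwise as seen from the handle's end) until the jaw is tight on the block. Leave the other, identical vise with the aluminium block as it is.

Things in the scene. Friction and masses are not known exactly. Their poses are not given: they have to be found in the camera images.
- pinch (a point): Grip point of the brass block's vise (blue, bolted down, 260 x 130 mm): midway between red lever and black post, 92 mm above the table; both end 20 mm above it and stand on the sliding saddle, whose top is 34 mm below it. +x: the way the saddle slides to the block; +z up; +y left when looking along +x. The screw's axis runs along x 42 mm below it; the handle swings in the plane x = -55 mm.
- lever (a joint): Red lever (8 mm thick, 26 mm along x, outer face at y = -16 mm), hinged at its foot; the rigid post (10 x 24 mm) has its outer face at y = +16. Angle in rad: 0 let go (saddle locked), 0.22 squeezed to the post. Pinch both across y: 32 mm wide, 21 squeezed, 11 to 13 N. Squeezed, the saddle slides with 2 N of drag, 90 mm in all; let go, it springs back and locks in the next 4 mm tooth.
- screw (a joint): Screw angle in rad, 0 to 1.15 (stops), growing as it tightens: the handle's top swings from left (+y) over to the right (-y). Handle: 10 mm bar with a 20 mm black ball 62 mm from the axis, leaning (0.45 - angle) rad from upright to +y; stays where left. Pushed sideways 35 to 55 mm above the axis it takes 5 to 15 N. 1 rad feeds the jaw 7 mm; tight lies past 0.6 rad, near the stop is best.
- jaw: Moving steel jaw plate of the brass block's vise, 12 x 84 x 42 mm, carried by the saddle. Origin in its front face (the one that meets the block), mid-width, 50 mm above the table; axes as the grip point, +x out of the face to the block. A spring behind the plate gives 4 N per mm, so a few mm of give while tightening are normal.
- block: Brass block, 36 mm along x (the clamped thickness), 50 mm wide, 40 mm high, 0.6 kg, loose, standing on the bed of the brass block's vise about 2 mm short of the fixed jaw. Origin at the centre of its underside, 30 mm above the table.
- spare_pinch (a point): The same grip point on the other, identical vise, which holds a silver-grey aluminium block: leave that vise alone.
Things that resemble listed ones, but are neither listed nor needed, are in the scene too. There is more than one size of the block; the job needs the largest.

How it is judged (in metres and radians):
On the way, in this order (a step that is already met when the one before it is completed fails the run):
1. the red lever of the brass block's vise is squeezed (value of joint lever above 0.15 rad), for 0.1 s.
2. the jaw has been slid up to the brass block (within 7 mm) and the lever let go (x of block in the frame of jaw below 0.025 m and value of joint lever below 0.12 rad), for 0.2 s.
3. the screw is turned past 0.6 rad and the jaw presses the block with more than 10 N (value of joint screw above 0.6 rad and contact force between jaw and block above 10 N), for 0.2 s.
At the end, for the whole second after the job is handed in: Jaw presses the brass block with over 10 N, screw past 0.6 rad, lever let go (below 0.12 rad); block at rest, upright and square to the jaw within 10 degrees and within 10 mm of its height on the bed; the other vise's saddle within 10 mm of its start (all of step 3 and value of joint lever below 0.12 rad and angle between block's own z axis and vertical below 0.17 rad and angle between the x axis of block and the x axis of jaw, either way round below 0.17 rad and z of block in the frame of jaw between -0.03 and -0.01 m and linear speed of block below 0.02 m/s and distance of spare_pinch from where it was at the start of the episode below 0.01 m); the robot touches nothing.
It fails at once if the other vise's saddle is moved by more than 10 mm (distance of spare_pinch from where it was at the start of the episode above 0.01 m).
It also fails if it takes over 51 s, if anything falls off the work surface, if the arm or the gripper's body presses on something with over 40 N, if the wrist force passes 120 N, or if a joint passes its speed limit or range.

### The arm

A 6-joint arm with a two-finger parallel gripper is mounted at the origin on the work surface. World frame = base frame: x ahead of the robot, y to its left, z up, the work surface at z = 0. Lengths are in mm, angles in rad, forces in N, time in s.
With the tool pointing down it reaches from about 225 to 725 mm from the base axis. Payload 3.1 kg.
Tool frame: the origin (TCP) lies midway between the tips of the shut fingers; the grasp point (between the pads) lies 19 mm behind it; z points along the fingers, x is the direction in which the jaws open and shut, and the axes are right-handed (so a half turn about z gives the same grasp; the last joint's range is limited). The gripper opens to 85 mm and grips with 20 to 120 N. Pads are 22 mm wide; open, the fingers measure 114 mm over their backs; the gripper's body (76 mm by 85 mm) begins 54 mm behind the grasp point. The pads swing forward as they close: fully open they stand 13 mm farther back than shut.
Start: joints at [1.082, 0.048, 0.099, 1.622, 0, 1.443], TCP at [185.344, 491.187, 231.312] pointing down, gripper open.
Joint ranges: [-2.91, 2.91], [-0.99, 1.94], [-1.21, 1.42], [-2.12, 2.29], [-1.49, 1.47], [-3.14, 3.14]. Speed limits (rad/s): [2.79, 2.79, 3.14, 3.14, 3.14, 3.14].

### API

Orientations are given as a rotation vector (axis times angle).
In Python, from rig import manip gives the robot as it stands.
- The arm moves only by the tool drive_tool, never from a script. Its arguments are lists of equal length, an entry for each row: "translation": the shift along the tool's x, y, z normalised to -1 to 1, where 1 is 1 m, a list of three; "twist": the turn about the tool's z normalised to -1 to 1, where 1 is pi rad. In form: {"translation": [[x, y, z], ...], "twist": [twist, ...]}. A call has 1 to 20 rows; each row is the pose to reach, as a shift and turn from the pose commanded when the call began, along the tool's axes at that moment, turning the shorter way round; what a row does not reach only later rows make up. A row lasts 1/8 s, in which the tool goes at most 62.5 mm and 10.7 degrees, less where a joint would pass 70% of its speed; a pose out of reach is approached as far as the arm can. A call with a number of a shift or a turn outside -1 to 1 is refused whole. A call with a gripper value outside its range is refused whole. "claw" is the gripper's target within -1 to 1 (fully open at 1, half-way at 0, shut at -1), set as the call begins (left out, the last holds). The fingers move at their own pace and stop on an object; "grip_force" is the grip in N (left out, the last holds). Time passes only in rows, so rows that repeat a pose let the fingers close. It gives the time, the measured TCP pose, the force and the opening at its end, in the units of the state.
- manip.observe(): the state, without advancing time (a new reading comes with each control period).
- manip.get_image(name): name is "scene" or "top" or "wrist"; returns a dict with "image" (384x512x3 uint8, red, green, blue), "fov_y" (degrees; the focal length in pixels is half the picture's height over the tangent of half this angle, whatever the lens; pixels are square), "cx", "cy" (the principal point, pixels), "R" (3x3) and "t" (3): a world point X has camera coordinates R X + t. Camera axes: x right, y down, z forward; pixel columns grow to the right and rows downward; lengths in mm; the calibration is good to about 2 mm. A picture is of the moment at which its call begins. There is no depth.
- manip.finish_job(): hands the job in, once; it reports no verdict.
The state is a dict: "time_s": time; "joints": joint angles; "dq": joint speeds; "effort": joint torques, N m; "eef_pos": TCP position; "orientation": TCP orientation; "ft_force": force on the tool from outside, world axes, zero at the start; "wrist_torque": the same for the moment, N m; "width": finger opening in mm.
Only numpy, scipy, OpenCV 4.12 (cv2) and the standard library are available. Lean on these libraries where they do the work, as an engineer would, in place of code of your own. Each camera call takes 0.05 s, during which the arm holds its last target.

## Working session

There is one attempt and no reset: what is moved stays moved. The work goes in short steps, Python scripts to look and compute and a tool call to move; the robot and the scene stay as the last step left them, time stands still between calls to the robot, and variables do not carry over. Pictures are saved under pics/ and viewed, and the job is handed in when it is done.

Besides the shell and the picture viewer there is one more tool, called after "Emit:" as name(argument=value, ...), one argument or row to a line, values as JSON. drive_tool: Moves the arm, as the interface text tells. Its arguments: {"type":"object","properties":{"translation":{"type":"array","items":{"type":"array","items":{"type":"number","minimum":-1,"maximum":1}}},"twist":{"type":"array","items":{"type":"number","minimum":-1,"maximum":1}},"claw":{"type":"number"},"grip_force":{"type":"number"}},"required":["translation","twist"]}

```bash
ls; mkdir -p pics
cat > h.py <<'E'
import numpy as np, cv2, pickle
from rig import manip
def snap(n,tag):
    d=manip.get_image(n); pickle.dump(d,open(f'pics/{tag}.pkl','wb'))
    cv2.imwrite(f'pics/{tag}.png',cv2.cvtColor(d['image'],cv2.COLOR_RGB2BGR)); return d
def load(tag): return pickle.load(open(f'pics/{tag}.pkl','rb'))
def crop(tag,u0,v0,u1,v1,s,out):
    im=cv2.imread(f'pics/{tag}.png')[v0:v1,u0:u1]
    cv2.imwrite(f'pics/{out}.png',cv2.resize(im,None,fx=s,fy=s,interpolation=cv2.INTER_CUBIC))
def f(d): return d['image'].shape[0]/2/np.tan(np.radians(d['fov_y'])/2)
def ray(d,u,v):
    R=np.array(d['R']);t=np.array(d['t']);F=f(d)
    c=-R.T@t; return c,R.T@np.array([(u-d['cx'])/F,(v-d['cy'])/F,1])
def atz(d,u,v,z):
    c,r=ray(d,u,v); return c+r*(z-c[2])/r[2]
def proj(d,X):
    p=np.array(d['R'])@np.array(X,float)+np.array(d['t']); F=f(d); return np.array([F*p[0]/p[2]+d['cx'],F*p[1]/p[2]+d['cy']])
E
python3 - <<'E'
from h import *
for n in('scene','top','wrist'):
    d=snap(n,n+'0'); print(n,{k:np.round(v,3).tolist() for k,v in d.items() if k!='image'})
print(manip.observe())
a=[cv2.imread(f'pics/{n}0.png') for n in('scene','top','wrist')]
E
```

```text
pics
scene {'fov_y': 46.341, 'cx': 258.382, 'cy': 190.839, 'R': [[-0.88, 0.475, -0.009], [0.374, 0.68, -0.631], [-0.294, -0.558, -0.776]], 't': [524.251, -171.167, 1117.518]}
top {'fov_y': 43.192, 'cx': 259.607, 'cy': 196.654, 'R': [[-0.019, -1.0, 0.017], [-0.996, 0.017, -0.086], [0.086, -0.019, -0.996]], 't': [-23.081, 575.78, 991.486]}
wrist {'fov_y': 62.609, 'cx': 258.205, 'cy': 191.51, 'R': [[0.353, 0.936, -0.002], [0.887, -0.334, 0.318], [0.297, -0.114, -0.948]], 't': [-522.854, -41.525, 381.457]}
{'time_s': 0.15, 'joints': array([ 1.08217848e+00,  4.85951561e-02,  9.79071444e-02,  1.62196185e+00,
       -1.94347687e-05,  1.44300411e+00]), 'dq': array([-0.00089963, -0.00222321,  0.00355367, -0.00090726, -0.0010339 ,
        0.0008521 ]), 'effort': array([ 1.68208884e-03, -3.39258456e+01,  3.20424771e+01,  1.53379992e-02,
       -1.33167650e-04,  4.83600999e-06]), 'eef_pos': array([185.13727026, 490.76253855, 230.35311443]), 'orientation': array([ 2.58327743e+00,  1.78628633e+00, -2.57153940e-03]), 'ft_force': array([ 0.73615872, -0.01220772, -0.63759689]), 'wrist_torque': array([ 0.00077114, -0.00221246, -0.03611161]), 'width': 85.33224645861615}
```

View pics/scene0.png

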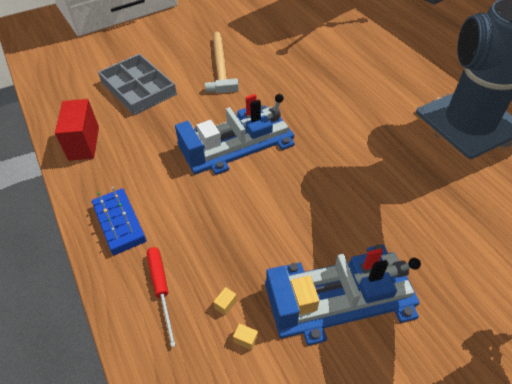

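View pics/top0.png

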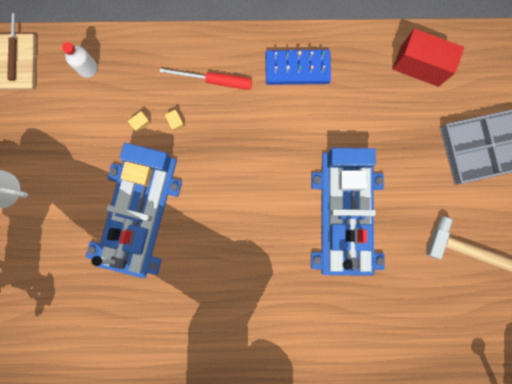

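View pics/wrist0.png

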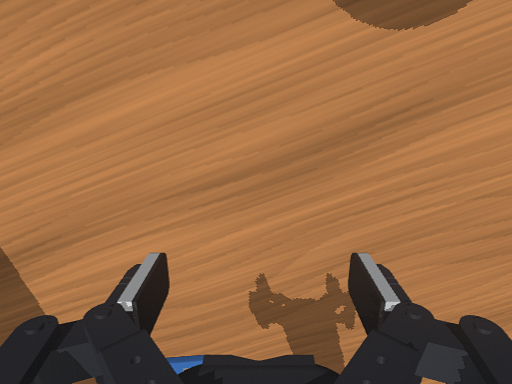

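The scene has two vises. In the top image, the one at (135,210) holds the large yellow block at (136,173), and the one at (350,212) holds a silver-white block at (353,180). Two smaller yellow blocks lie loose at (138,121) and (175,119). The target is the left vise, since its block is the largest brass one and sits between jaws. I'll confirm this with an enlarged crop.

```bash
python3 - <<'E'
from h import *
crop('top0',75,130,195,290,5,'c1'); 
crop('scene0',255,230,435,350,4,'c2')
E
python3 -c "
import cv2
a=cv2.imread('pics/c1.png');print(a.shape);cv2.imwrite('pics/c1.png',cv2.resize(a,(450,600)))"
```

```text
(800, 600, 3)
```

View pics/c1.png

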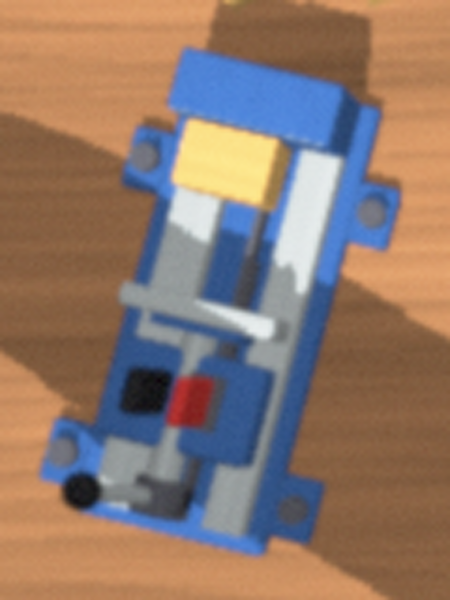

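View pics/c2.png

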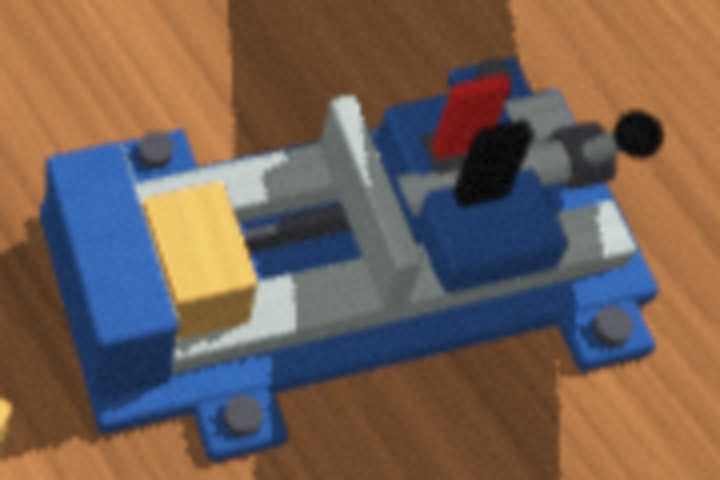

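```bash
cat > fit.py <<'E'
from h import *
from scipy.optimize import least_squares
dt=load('top0'); ds=load('scene0')
print('cams',-dt['R'].T@dt['t'],-ds['R'].T@ds['t'])
T=lambda x,y:np.array([75+x/3.75,130+y/3.75]); S=lambda x,y:np.array([255+x/4,230+y/4])
ball=np.array([-55,62*np.sin(.45),-42+62*np.cos(.45)])
def W(p,l):
    c,s=np.cos(p[2]),np.sin(p[2]); return np.array([p[0]+c*l[0]-s*l[1],p[1]+s*l[0]+c*l[1],92+l[2]])
# p: x,y,yaw, jaw dx, block dx
obs=[(dt,T(81,490),lambda p:ball),(ds,S(638,133),lambda p:ball),
 (dt,T(122,286),lambda p:[p[3]-6,42,-21]),(dt,T(286,332),lambda p:[p[3]-6,-42,-21]),
 (dt,T(190,120),lambda p:[p[4]+18,25,-22]),(dt,T(290,150),lambda p:[p[4]+18,-25,-22]),
 (dt,T(146,388),lambda p:[0,11,18]),
 (ds,S(145,198),lambda p:[p[4]+18,-25,-22]),(ds,S(253,262),lambda p:[p[4]-18,25,-22]),(ds,S(220,182),lambda p:[p[4]-18,-25,-22]),(ds,S(175,303),lambda p:[p[4]+18,25,-22])]
def res(p): return np.concatenate([proj(d,W(p,g(p)))-uv for d,uv,g in obs])
if __name__=='__main__':
    x0=[350,270,0.2,60,120]
    a=atz(dt,*T(81,490),106); print('ball',a)
    r=least_squares(res,x0,loss='soft_l1'); print(r.x,np.round(r.fun.reshape(-1,2),2)); p=r.x
    np.save('p.npy',p)
    def box(c,h):
        return [np.array(c)+np.array(h)*[i,j,k] for i in(-1,1) for j in(-1,1) for k in(-1,1)]
    bx=[box([0,11,-7],[12,5,27]),box([0,-12,-7],[13,4,27]),box([p[3]-6,0,-42],[6,42,21]),box([p[4],0,-42],[18,25,20])]
    for d,t,o,s in((dt,'top0',(75,130),(120,160,4)),(ds,'scene0',(255,230),(180,120,4))):
        im=cv2.imread(f'pics/{t}.png')[o[1]:o[1]+s[1],o[0]:o[0]+s[0]]; im=cv2.resize(im,None,fx=4,fy=4,interpolation=cv2.INTER_CUBIC)
        q=lambda l:tuple(((proj(d,W(p,l))-o+.5)*4).astype(int).tolist())
        for b in bx:
            for i in range(8):
                for j in(1,2,4):
                    if not i&j: cv2.line(im,q(b[i]),q(b[i|j]),(0,255,0),1)
        cv2.circle(im,q(ball),8,(255,0,255),1)
        cv2.imwrite(f'pics/ov_{t}.png',im[:600])
E
python3 fit.py
```

```text
cams [ 488.09821537  -14.40401904 1037.61837877] [853.82700143 491.26011922 763.29949334]
ball [451.83277593 279.40149776 106.        ]
[ 4.99468727e+02  2.40654785e+02 -2.20393292e-01  5.43102839e+01
  1.25324892e+02] [[ 0.24  0.07]
 [-0.78 -0.06]
 [-0.59  0.79]
 [-2.9  -2.97]
 [ 0.53  0.47]
 [-1.71 -2.52]
 [-2.88  0.44]
 [-1.59 -3.31]
 [ 1.31  1.14]
 [-0.64 -4.44]
 [ 0.38 -3.58]]
```

```bash
python3 -c "
import cv2,numpy as np
a=cv2.imread('pics/ov_top0.png');b=cv2.imread('pics/ov_scene0.png');cv2.imwrite('pics/ova.png',a)"
```

```text
(no output)
```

View pics/ov_top0.png

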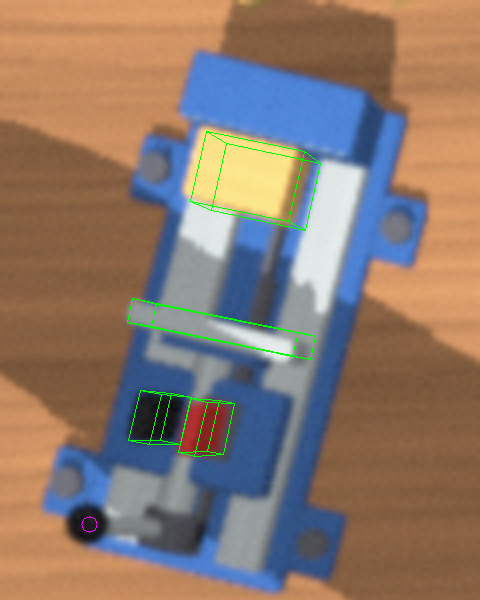

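View pics/ov_scene0.png

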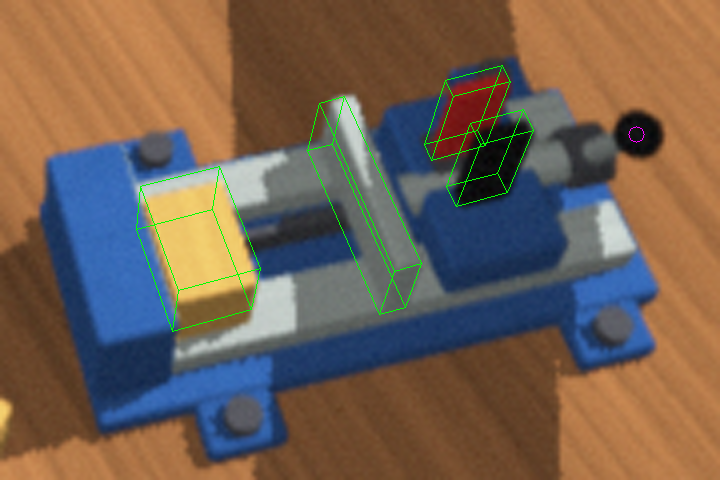

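```bash
python3 - <<'E'
from h import *
g=cv2.cvtColor(cv2.imread('pics/top0.png'),cv2.COLOR_BGR2HSV)
im=cv2.imread('pics/top0.png').astype(int)
for u in range(5,512,25):
    c=im[5:40,u,2]-im[5:40,u,0]
    print(u,5+int(np.argmax(c>25)),end=' | ')
print()
im=cv2.imread('pics/scene0.png').astype(int)
for v in range(10,384,25):
    c=im[v,0:130,2]-im[v,0:130,0]; print(v,int(np.argmax(c>40)),end=' | ')
E
python3 -c "
import sys;sys.path.insert(0,'.')
from h import *
crop('top0',300,130,400,290,4,'c3')"
```

```text
5 22 | 30 22 | 55 22 | 80 21 | 105 21 | 130 21 | 155 21 | 180 20 | 205 20 | 230 20 | 255 20 | 280 19 | 305 19 | 330 19 | 355 19 | 380 19 | 405 18 | 430 18 | 455 18 | 480 18 | 505 18 | 
10 29 | 35 0 | 60 6 | 85 14 | 110 22 | 135 30 | 160 38 | 185 45 | 210 53 | 235 61 | 260 69 | 285 77 | 310 85 | 335 92 | 360 100 |
```

View pics/c3.png

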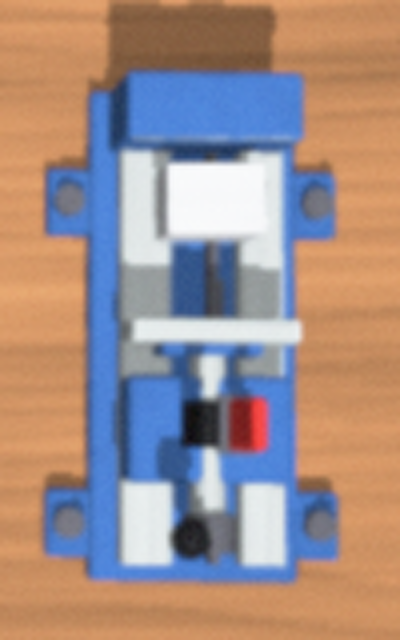

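Run:
```python
from fit import *
def yaw(a,b,z):
    A=atz(dt,*T(*a),z);B=atz(dt,*T(*b),z);d=B-A;print(A,B,np.linalg.norm(d),np.arctan2(d[1],d[0]))
yaw((267,550),(380,110),20)   # base right edge
yaw((98,515),(267,550),20)
yaw((170,105),(333,145),75)
yaw((122,286),(290,324),71)
obs2=[o for i,o in enumerate(obs) if i not in(3,)]
obs2+= [(dt,T(288,325),lambda p:[p[3],-42,-21]),(dt,T(122,286),lambda p:[p[3],42,-21])]
obs2=[o for i,o in enumerate(obs2) if i!=2]
# block with own y offset
def res(p):
    out=[]
    for d,uv,g in obs2:
        l=np.array(g(p),float)
        out.append(proj(d,W(p,l))-uv)
    return np.concatenate(out)
r=least_squares(res,np.load('p.npy'),loss='soft_l1'); print(r.x); print(np.round(r.fun.reshape(-1,2),1))
```

```text
cams [ 488.09821537  -14.40401904 1037.61837877] [853.82700143 491.26011922 763.29949334]
[413.64972561 204.18679085  20.        ] [657.90456361 141.08720366  20.        ] 252.27362880946782 -0.25280790655508245
[434.61346703 297.06122199  20.        ] [413.64972561 204.18679085  20.        ] 95.21102043768495 -1.7927972486396944
[653.17989148 244.13291066  75.        ] [630.3010362  157.69347937  75.        ] 89.41597899297211 -1.8295437511509278
[557.33770099 269.93136772  71.        ] [535.61700987 181.26657701  71.        ] 91.28654629593048 -1.8110403769246162
[ 4.99483856e+02  2.40647525e+02 -2.19635308e-01  4.87971500e+01
  1.25338614e+02]
[[ 0.3  0.1]
 [-0.8 -0.1]
 [ 0.5  0.5]
 [-1.8 -2.6]
 [-2.9  0.4]
 [-1.6 -3.3]
 [ 1.3  1.2]
 [-0.7 -4.4]
 [ 0.4 -3.5]
 [-3.4 -1.4]
 [-0.5  0.6]]
```

```bash
cat >> h.py <<'E'
from scipy.spatial.transform import Rotation as Ro
def tool():
    s=manip.observe(); return np.array(s['eef_pos']),Ro.from_rotvec(s['orientation']).as_matrix(),s
def goal(tgt,yawx=None):
    """shift in tool axes (m) and twist (norm) to reach world tgt with tool x at world heading yawx (mod pi)"""
    p,R,s=tool(); sh=R.T@(np.array(tgt)-p)/1000
    a=np.arctan2(R[1,0],R[0,0]); tw=None
    if yawx is not None:
        dlt=(yawx-a+np.pi/2)%np.pi-np.pi/2; tw=-dlt/np.pi   # tool z down
    print('t',s['time_s'],'tcp',np.round(p,1),'xhead',round(a,3),'F',np.round(s['ft_force'],1),'w',round(s['width'],1),'j',np.round(s['joints'],2)); print('shift',np.round(sh,4),'twist',tw)
E
python3 - <<'E'
from h import *
p,R,s=tool(); print(np.round(R,3))
d=load('wrist0'); c=-d['R'].T@d['t']; print('cam',c,'cam in tool',R.T@(c-p)); print('view dir tool',R.T@d['R'][2])
yaw=-0.225
goal([450,250,260],yaw+np.pi/2)
E
```

```text
[[ 0.353  0.936 -0.001]
 [ 0.936 -0.353 -0.002]
 [-0.002 -0.    -1.   ]]
cam [107.9769945  518.69551189 374.03955198] cam in tool [  -1.37143371  -82.08440798 -143.66635175]
view dir tool [3.26534746e-04 3.18588216e-01 9.47893160e-01]
t 0.15 tcp [185.1 490.8 230.4] xhead 1.21 F [ 0.7 -0.  -0.6] w 85.3 j [ 1.08  0.05  0.1   1.62 -0.    1.44]
shift [-0.1318  0.3328 -0.0295] twist -0.04323457037230354
```

```bash
python3 -c "
from h import *
goal([485,247,245],1.346)"
```

```text
t 0.15 tcp [185.1 490.8 230.4] xhead 1.21 F [ 0.7 -0.  -0.6] w 85.3 j [ 1.08  0.05  0.1   1.62 -0.    1.44]
shift [-0.1222  0.3666 -0.0145] twist -0.043299401567038764
```

Emit:
drive_tool(
  translation=[
    [-0.122,0.367,-0.014],
    [-0.122,0.367,-0.014],
    [-0.122,0.367,-0.014],
    [-0.122,0.367,-0.014],
    [-0.122,0.367,-0.014],
    [-0.122,0.367,-0.014],
    [-0.122,0.367,-0.014],
    [-0.122,0.367,-0.014],
    [-0.122,0.367,-0.014],
    [-0.122,0.367,-0.014],
  ],
  twist=[-0.043,-0.043,-0.043,-0.043,-0.043,-0.043,-0.043,-0.043,-0.043,-0.043],
)

```text
time_s: 1.4
eef_pos: [484.5, 248.7, 245.5]
orientation: [-2.455, -1.96, -0.0]
ft_force: [-0.5, -0.4, -0.9]
width: 85.1
```

Run:
```python
from h import *
d=snap('wrist','w1'); print(tool()[0],tool()[2]['time_s'],-d['R'].T@d['t'])
im=cv2.imread('pics/w1.png'); cv2.imwrite('pics/w1b.png',cv2.resize(im,(768,576),interpolation=cv2.INTER_CUBIC))
```

```text
[484.6615383  248.63068282 245.52739392] 1.45 [404.03852757 265.57042806 389.31441069]
```

View pics/w1b.png

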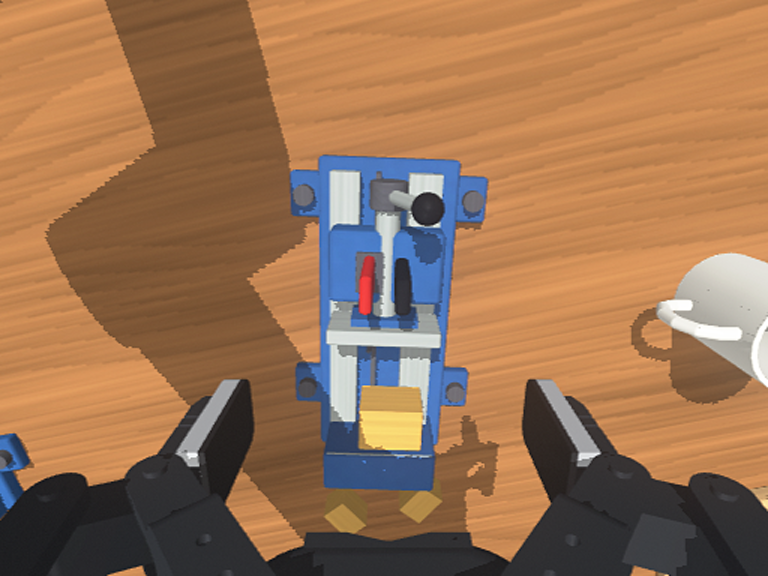

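Run:
```python
from h import *
crop('w1',205,100,315,240,4,'w1c'); crop('w1',205,195,315,335,4,'w1d')
a=np.hstack([cv2.imread('pics/w1c.png'),cv2.imread('pics/w1d.png')][:1]+[cv2.imread('pics/w1d.png')])[:, :800] if 0 else None
```

```text
(no output)
```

View pics/w1c.png

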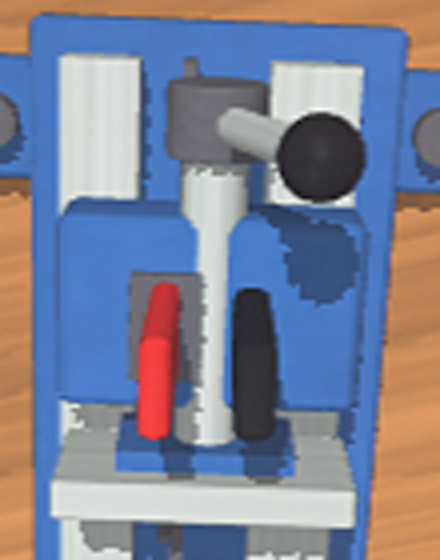

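View pics/w1d.png

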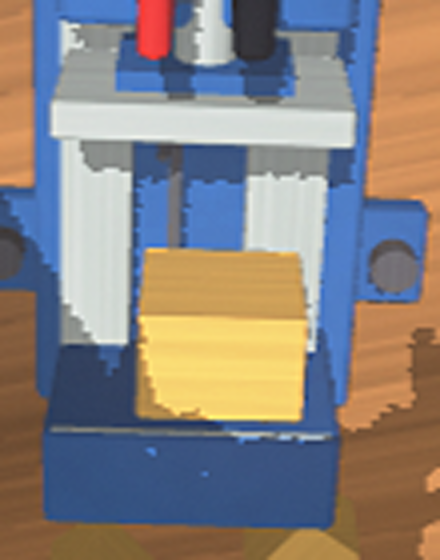

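```bash
cat > fit2.py <<'E'
from h import *
from scipy.optimize import least_squares
dw=load('w1')
C=lambda x,y:np.array([205+(x-1.5)/4,100+(y-1.5)/4]); D=lambda x,y:np.array([205+(x-1.5)/4,195+(y-1.5)/4])
def W(p,l):
    c,s=np.cos(p[2]),np.sin(p[2]); return np.array([p[0]+c*l[0]-s*l[1],p[1]+s*l[0]+c*l[1],92+l[2]])
a=lambda p:np.array([-55,62*np.sin(p[6]),-42+62*np.cos(p[6])])
obs=[(C(52,487),lambda p:[p[3]-12,-42,-21]),(C(355,492),lambda p:[p[3]-12,42,-21]),(C(55,517),lambda p:[p[3],-42,-21]),(C(355,527),lambda p:[p[3],42,-21]),
(D(138,315),lambda p:[p[4]-18,p[5]-25,-22]),(D(305,320),lambda p:[p[4]-18,p[5]+25,-22]),(D(137,415),lambda p:[p[4]+18,p[5]-25,-22]),(D(302,421),lambda p:[p[4]+18,p[5]+25,-22]),
(C(255,438),lambda p:[12,11,20]),(C(255,347),lambda p:[-12,11,20]),(C(156,338),lambda p:[-13,-12,20]),(C(152,437),lambda p:[13,-12,20]),
(C(320,157),a)]
def res(p): return np.concatenate([proj(dw,W(p,g(p)))-uv for uv,g in obs])
r=least_squares(res,[499,240,-.22,49,125,0,.45],loss='soft_l1'); p=r.x
print(np.round(p,3)); print(np.round(r.fun.reshape(-1,2),1).tolist()); np.save('p2.npy',p)
E
python3 fit2.py
python3 - <<'E'
from h import *
p=np.load('p2.npy')
def W(p,l):
    c,s=np.cos(p[2]),np.sin(p[2]); return np.array([p[0]+c*l[0]-s*l[1],p[1]+s*l[0]+c*l[1],92+l[2]])
b=W(p,[-55,62*np.sin(p[6]),-42+62*np.cos(p[6])])
for t in('top0','scene0'):
    d=load(t); print(t,proj(d,b),proj(d,W(p,[0,11,20])),proj(d,W(p,[p[4],p[5],-22])))
E
```

```text
[ 5.00447e+02  2.42271e+02 -2.49000e-01  5.41970e+01  1.27390e+02
  6.81600e+00  3.94000e-01]
[[-0.2, -1.1], [0.5, -0.6], [-0.8, 1.4], [-0.2, 0.6], [-0.3, -0.1], [0.7, -0.5], [-0.2, 0.7], [-0.0, 0.1], [-0.6, 0.7], [0.3, -0.8], [0.1, -0.2], [0.8, 1.3], [-0.0, -0.5]]
top0 [ 96.66543024 260.06735403] [109.93251743 233.22810349] [134.28276927 171.83327935]
scene0 [413.29144415 263.0462288 ] [379.92508898 262.26965745] [303.78210903 289.24605247]
```

```bash
cat >> h.py <<'E'
def W(l):
    p=np.load('p2.npy'); c,s=np.cos(p[2]),np.sin(p[2]); return np.array([p[0]+c*l[0]-s*l[1],p[1]+s*l[0]+c*l[1],92+l[2]])
def L(X):
    p=np.load('p2.npy'); c,s=np.cos(p[2]),np.sin(p[2]); d=np.array(X)-[p[0],p[1],92]; return np.array([c*d[0]+s*d[1],-s*d[0]+c*d[1],d[2]])
YAW=np.load('p2.npy')[2]
E
python3 -c "
from h import *
goal(W([0,5.5,40]),YAW+np.pi/2);goal(W([0,5.5,-17]),YAW+np.pi/2)"
```

```text
t 1.45 tcp [484.7 248.6 245.5] xhead 1.347 F [-0.2  0.2 -0.2] w 85.0 j [0.35 0.1  0.19 1.65 0.   0.57]
shift [0.0028 0.0169 0.1135] twist 0.008077380479608494
t 1.45 tcp [484.7 248.6 245.5] xhead 1.347 F [-0.2  0.2 -0.2] w 85.0 j [0.35 0.1  0.19 1.65 0.   0.57]
shift [0.0027 0.0169 0.1705] twist 0.008077380479608494
```

Emit:
drive_tool(
  translation=[
    [0.003,0.017,0.04],
    [0.003,0.017,0.08],
    [0.003,0.017,0.113],
    [0.003,0.017,0.113],
    [0.003,0.017,0.113],
  ],
  twist=[0.008,0.008,0.008,0.008,0.008],
  claw=0.35,
  grip_force=40,
)

```text
time_s: 2.08
eef_pos: [503.2, 247.3, 133.9]
orientation: [2.481, 1.927, 0.003]
ft_force: [-0.2, 0.1, 0.4]
width: 57.4
```

Run:
```python
from h import *
d=snap('wrist','w2'); p,R,s=tool(); print(p,L(p),s['width'],s['time_s'])
im=cv2.imread('pics/w2.png')
for l in([0,11,20],[0,-12,20],[-55,24,15]):
    cv2.circle(im,tuple(np.round(proj(d,W(l))).astype(int).tolist()),3,(0,255,0),1)
cv2.imwrite('pics/w2b.png',cv2.resize(im,(768,576),interpolation=cv2.INTER_CUBIC))
```

```text
[503.88256365 247.40627231 134.68980919] [ 2.0649794   5.8225805  42.68980919] 57.764229387890964 2.125
```

View pics/w2b.png

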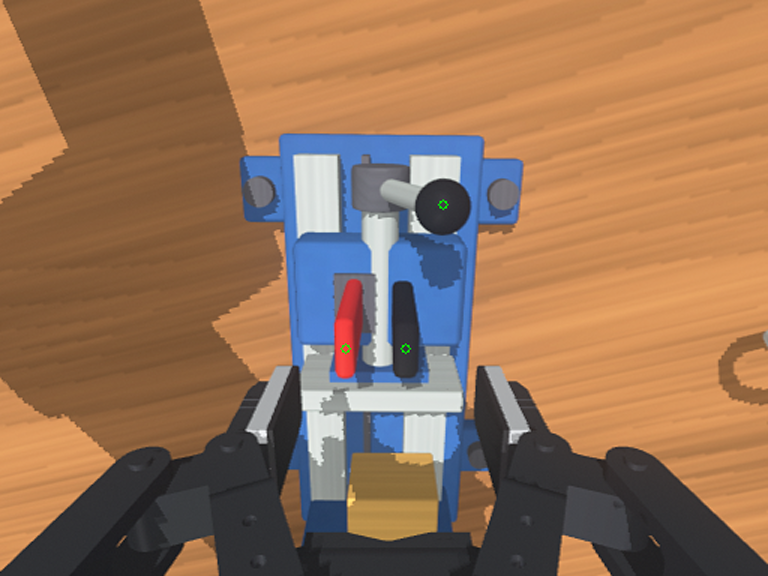

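The wrist image agrees with the model: the lever top is at (346,348), the post at (405,348) and the ball at (443,204). I'll descend now.

Emit:
drive_tool(
  translation=[
    [0,-0.001,0.025],
    [0,-0.001,0.045],
    [0,-0.001,0.058],
    [0,-0.001,0.058],
    [0,-0.001,0.058],
  ],
  twist=[0,0,0,0,0],
)

```text
time_s: 2.75
eef_pos: [502.8, 247.2, 75.8]
orientation: [2.481, 1.926, 0.003]
ft_force: [0.1, -0.1, 0.1]
width: 57.9
```

Emit:
drive_tool(
  translation=[
    [0,0,0],
    [0,0,0],
    [0,0,0],
    [0,0,0],
    [0,0,0],
    [0,0,0],
    [0,0,0],
    [0,0,0],
  ],
  twist=[0,0,0,0,0,0,0,0],
  claw=-0.7,
  grip_force=40,
)

```text
time_s: 3.75
eef_pos: [503.3, 247.8, 76.4]
orientation: [2.481, 1.926, 0.006]
ft_force: [1.4, 4.0, 5.6]
width: 22.1
```

Run:
```python
from h import *
d=snap('wrist','w3'); p,R,s=tool(); print(p,L(p),s['width'],s['time_s'],s['ft_force'])
im=cv2.imread('pics/w3.png')
cv2.imwrite('pics/w3b.png',cv2.resize(im,(768,576),interpolation=cv2.INTER_CUBIC))
```

```text
[503.31169921 247.79859223  76.38390746] [  1.41509078   6.06225929 -15.61609254] 22.13438469224808 3.8 [1.00756603 3.23796393 6.49062417]
```

View pics/w3b.png

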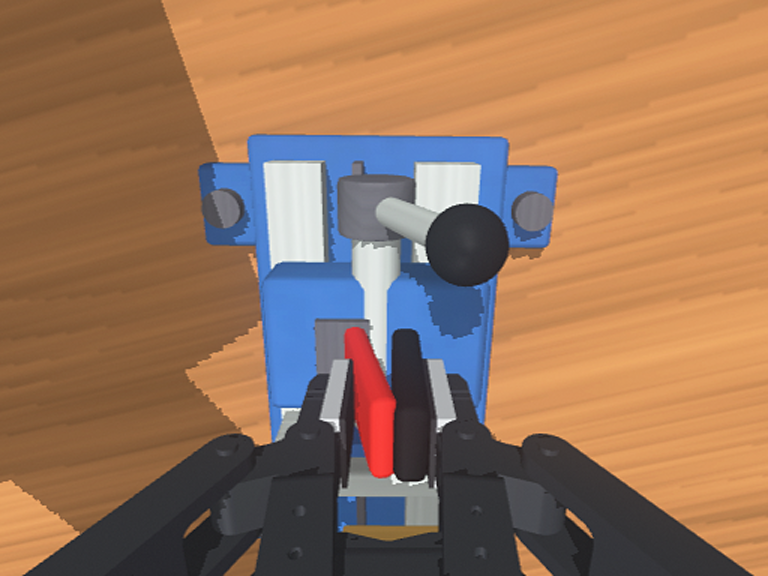

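The lever leans against the post and the width is 22.1 mm, so it is squeezed. Next I'll slide the saddle about 48 mm and check.

Emit:
drive_tool(
  translation=[
    [0,0.004,0],
    [0,0.01,0],
    [0,0.017,0],
    [0,0.024,0],
    [0,0.031,0],
    [0,0.038,0],
    [0,0.044,0],
    [0,0.048,0],
    [0,0.048,0],
    [0,0.048,0],
  ],
  twist=[0,0,0,0,0,0,0,0,0,0],
)

```text
time_s: 5.05
eef_pos: [550.3, 235.3, 76.5]
orientation: [2.48, 1.924, 0.006]
ft_force: [1.3, 2.6, 5.5]
width: 22.5
```

Run:
```python
from h import *
d=snap('wrist','w4');snap('top','t4');snap('scene','s4'); p,R,s=tool(); print(p,L(p),s['width'],s['time_s'],R.T@s['ft_force'])
crop('s4',255,230,435,350,4,'s4c')
```

```text
[550.21269022 235.29507682  76.41871927] [ 49.95080616   5.49200641 -15.58128073] 22.21898724502831 5.2 [ 3.36490365  0.40598418 -5.26319826]
```

View pics/s4c.png

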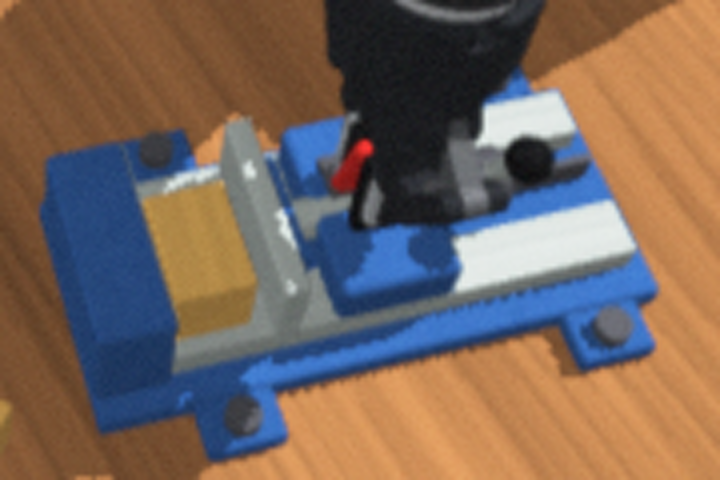

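The saddle slid with the jaw, and a gap of about 7 mm remains. I'll advance in small steps and watch the force.

Emit:
drive_tool(
  translation=[
    [0,0.002,0],
    [0,0.004,0],
    [0,0.006,0],
    [0,0.008,0],
    [0,0.008,0],
    [0,0.008,0],
  ],
  twist=[0,0,0,0,0,0],
)

```text
time_s: 5.95
eef_pos: [557.4, 233.4, 76.4]
orientation: [2.48, 1.925, 0.005]
ft_force: [0.1, 2.9, 5.7]
width: 22.2
```

Run:
```python
from h import *
p,R,s=tool(); print(L(p),s['width'],s['time_s'],R.T@s['ft_force'])
```

```text
[ 57.4241576    5.41756863 -15.56741055] 22.15407021031986 5.95 [ 2.86879981 -0.57566323 -5.68146305]
```

Emit:
drive_tool(
  translation=[
    [0,0.001,0],
    [0,0.002,0],
    [0,0.002,0],
    [0,0.002,0],
  ],
  twist=[0,0,0,0],
)

```text
time_s: 6.45
eef_pos: [558.5, 233.1, 76.4]
orientation: [2.481, 1.926, 0.003]
ft_force: [-1.9, 3.3, 8.3]
width: 22.0
```

Run:
```python
from h import *
p,R,s=tool(); print(L(p),s['width'],s['time_s'],R.T@s['ft_force'])
```

```text
[ 58.55795378   5.4021661  -15.60033485] 22.036437579713713 6.45 [ 2.71262341 -2.65517744 -8.32451991]
```

Emit:
drive_tool(
  translation=[
    [0,0.001,0],
    [0,0.002,0],
    [0,0.002,0],
    [0,0.002,0],
  ],
  twist=[0,0,0,0],
)

```text
time_s: 6.95
eef_pos: [559.7, 232.8, 76.4]
orientation: [-2.481, -1.927, -0.001]
ft_force: [-2.8, 3.3, 9.2]
width: 22.1
```

Run:
```python
from h import *
d=snap('top','t5');p,R,s=tool(); print(L(p),s['width'],s['time_s'],R.T@s['ft_force'])
```

```text
[ 59.78044494   5.39452365 -15.58375839] 22.553052354477646 7.0 [ 1.55345011 -4.52277431 -7.6205105 ]
```

Emit:
drive_tool(
  translation=[
    [0,0.001,0],
    [0,0.002,0],
    [0,0.002,0],
    [0,0.002,0],
  ],
  twist=[0,0,0,0],
)

```text
time_s: 7.5
eef_pos: [561.0, 232.4, 76.4]
orientation: [-2.48, -1.927, 0.0]
ft_force: [-5.0, 2.2, 8.9]
width: 22.5
```

Run:
```python
from h import *
d=snap('scene','s5');p,R,s=tool(); print(L(p),s['width'],s['time_s'],R.T@s['ft_force'])
crop('s5',255,230,435,350,4,'s5c')
```

```text
[ 61.11525254   5.35961413 -15.60502154] 22.08081166464374 7.55 [ 2.87137962 -5.12062234 -9.37365958]
```

View pics/s5c.png

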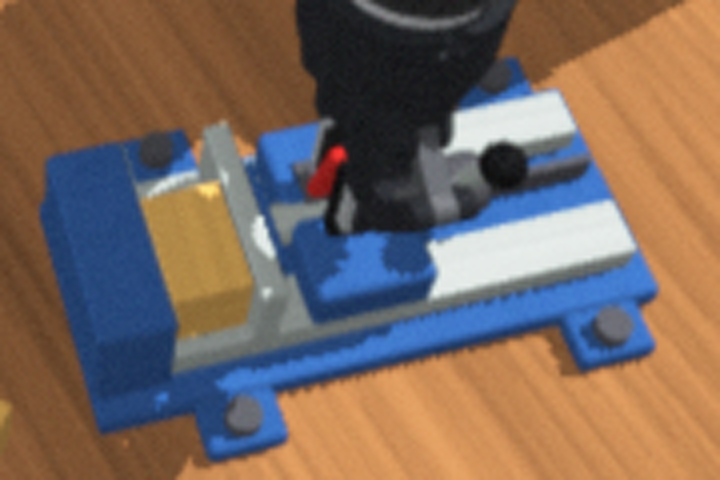

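Emit:
drive_tool(
  translation=[
    [0,0.001,0],
    [0,0.002,0],
    [0,0.003,0],
    [0,0.003,0],
    [0,0.003,0],
  ],
  twist=[0,0,0,0,0],
)

```text
time_s: 8.18
eef_pos: [562.1, 232.1, 76.4]
orientation: [-2.477, -1.926, 0.004]
ft_force: [-8.5, 4.6, 12.0]
width: 22.2
```

Run:
```python
from h import *
p,R,s=tool(); print(L(p),s['width'],s['time_s'],R.T@s['ft_force'])
```

```text
[ 62.21491512   5.33428191 -15.61687276] 22.248145932210726 8.175 [  2.37371682  -9.42169208 -11.99454349]
```

The jaw is firm against the block at about 9 N. I'll let the lever go.

Emit:
drive_tool(
  translation=[
    [0,0,0],
    [0,0,0],
    [0,0,0],
    [0,0,0],
    [0,0,0],
  ],
  twist=[0,0,0,0,0],
  claw=0.35,
)

```text
time_s: 8.8
eef_pos: [565.0, 230.8, 74.3]
orientation: [-2.482, -1.926, -0.0]
ft_force: [-0.1, 0.2, -0.6]
width: 58.0
```

Emit:
drive_tool(
  translation=[
    [0,0,-0.03],
    [0,0,-0.07],
    [0,-0.03,-0.11],
    [0,-0.06,-0.13],
    [0,-0.06,-0.13],
    [0,-0.06,-0.13],
  ],
  twist=[0,0,0,0,0,0],
)

```text
time_s: 9.55
eef_pos: [507.0, 245.6, 203.8]
orientation: [2.482, 1.926, 0.0]
ft_force: [0.3, -0.1, 1.0]
width: 57.4
```

Run:
```python
from h import *
d=snap('wrist','w6'); p,R,s=tool(); print(p,L(p),s['width'],s['time_s'],R.T@s['ft_force'])
im=cv2.imread('pics/w6.png')
cv2.imwrite('pics/w6b.png',cv2.resize(im,(768,576),interpolation=cv2.INTER_CUBIC))
snap('scene','s6');crop('s6',255,230,435,350,4,'s6c')
```

```text
[506.87845814 245.31034868 203.14860064] [  5.48471027   4.52885704 111.14860064] 57.522144433465826 9.6 [-0.04560861 -0.3511932   0.71423168]
```

View pics/w6b.png

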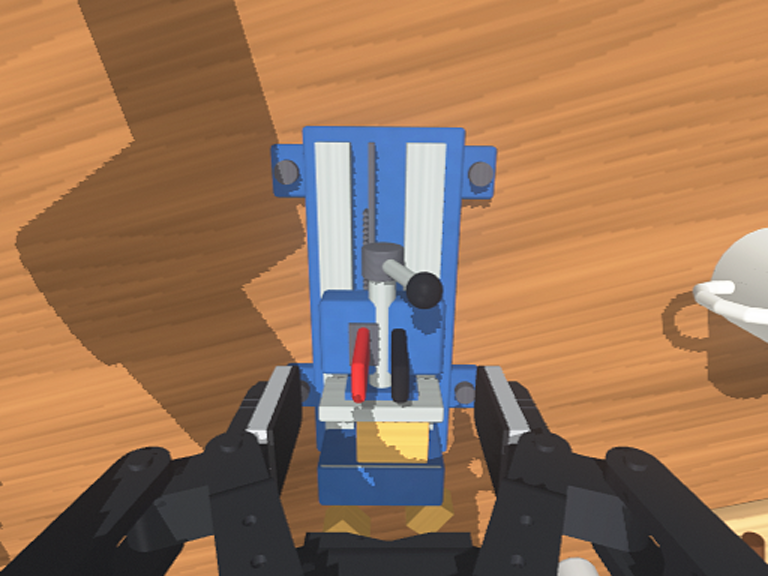

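View pics/s6c.png

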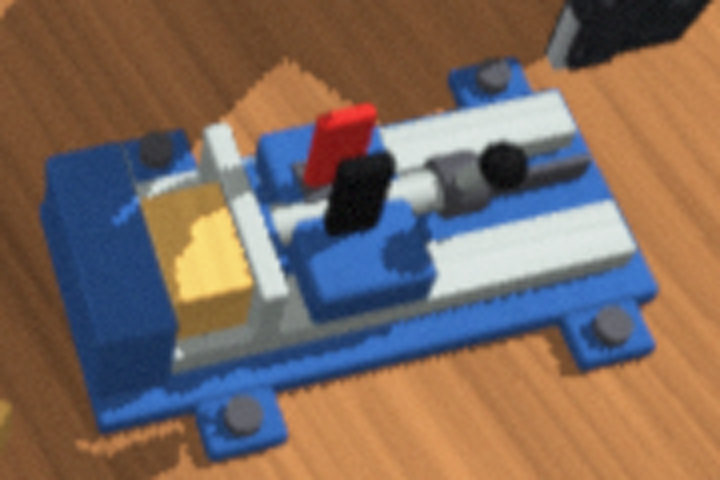

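Run:
```python
from h import *
crop('w6',205,150,315,290,4,'w6c')
d=load('w6')
print('ball', L(atz(d,424/1.5-.17,290/1.5-.17,107)), 'post front', L(atz(d,400/1.5,400/1.5,112)))
```

```text
ball [ 5.74390413 23.19027181 15.        ] post front [70.51056277 10.73551558 20.        ]
```

View pics/w6c.png

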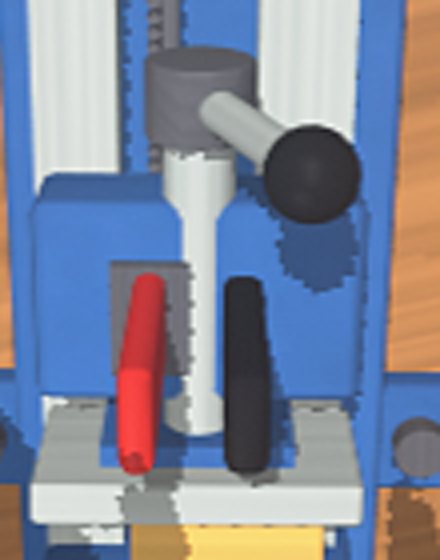

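Before the lever release the saddle had moved about 60 mm, and the image now shows the jaw touching the block with the lever upright. The ball is at vise-local (5.5, 24–27, 15). I'll shut the fingers and come down on the handle's left side.

Emit:
drive_tool(
  translation=[
    [0.03,0.001,0],
    [0.06,0.001,0],
    [0.06,0.001,0.04],
    [0.06,0.001,0.08],
    [0.06,0.001,0.116],
    [0.06,0.001,0.116],
    [0.06,0.001,0.116],
    [0.06,0.001,0.116],
  ],
  twist=[0,0,0,0,0,0,0,0],
  claw=-1,
)

```text
time_s: 10.65
eef_pos: [524.4, 304.0, 90.8]
orientation: [2.481, 1.925, 0.006]
ft_force: [-0.1, -0.1, -0.3]
width: 0.1
```

Run:
```python
from h import *
d=snap('wrist','w7'); p,R,s=tool(); print(p,L(p),s['width'],s['time_s'],R.T@s['ft_force'])
im=cv2.imread('pics/w7.png')
cv2.imwrite('pics/w7b.png',cv2.resize(im,(768,576),interpolation=cv2.INTER_CUBIC))
```

```text
[524.26993611 304.07993434  90.79760032] [ 7.87006331 65.77130797 -1.20239968] 0.1434490255906954 10.7 [-0.12054249 -0.03048556 -0.36234269]
```

View pics/w7b.png

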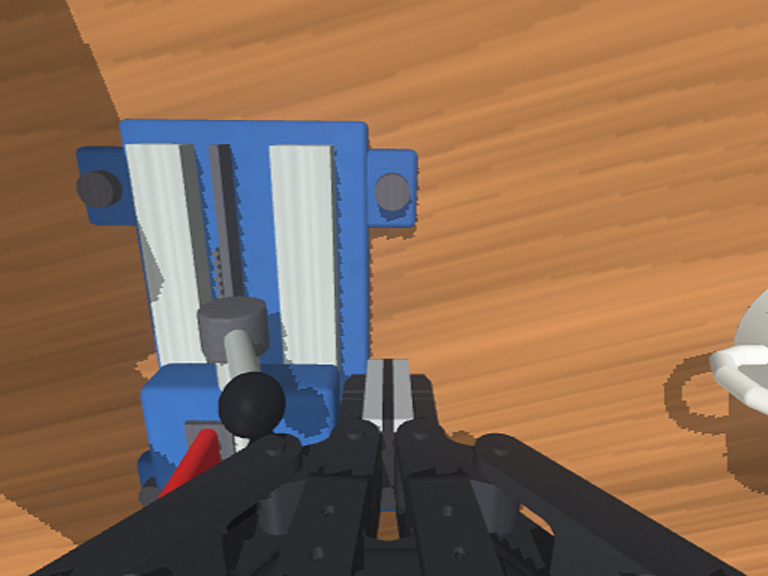

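Emit:
drive_tool(
  translation=[
    [-0.01,-0.001,0],
    [-0.018,-0.001,0],
    [-0.026,-0.001,0],
    [-0.032,-0.001,0],
    [-0.038,-0.001,0],
    [-0.044,-0.001,0],
    [-0.044,-0.001,0],
  ],
  twist=[0,0,0,0,0,0,0],
)

```text
time_s: 11.58
eef_pos: [513.2, 263.6, 91.9]
orientation: [-2.48, -1.926, -0.016]
ft_force: [2.2, 5.9, 4.8]
width: -0.3
```

Run:
```python
from h import *
d=snap('wrist','w8'); p,R,s=tool(); print(p,L(p),s['width'],s['time_s'],R.T@s['ft_force'])
im=cv2.imread('pics/w8.png')
cv2.imwrite('pics/w8b.png',cv2.resize(im,(768,576),interpolation=cv2.INTER_CUBIC))
```

```text
[513.18585742 263.60194751  91.70493353] [ 7.09402653 23.81035009 -0.29506647] -0.35063781053516135 11.625 [ 5.43201178 -0.20402257 -5.05713037]
```

View pics/w8b.png

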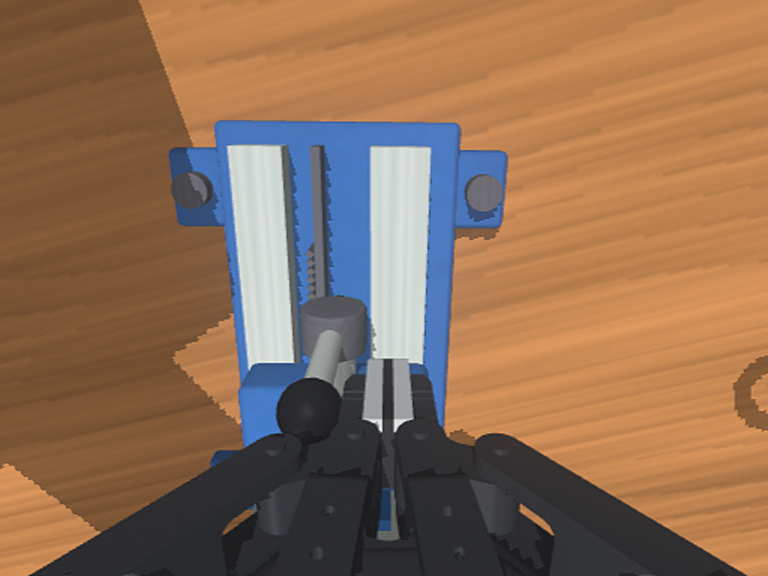

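Emit:
drive_tool(
  translation=[
    [-0.005,0,0],
    [-0.01,0,0],
    [-0.015,0,0],
    [-0.019,0,0],
    [-0.019,0,0],
    [-0.019,0,0],
  ],
  twist=[0,0,0,0,0,0],
)

```text
time_s: 12.38
eef_pos: [507.9, 244.8, 90.9]
orientation: [-2.48, -1.926, -0.013]
ft_force: [1.2, 4.7, 4.0]
width: 0.1
```

Run:
```python
from h import *
d=snap('wrist','w9'); p,R,s=tool(); print(p,L(p),s['width'],s['time_s'],R.T@s['ft_force'])
im=cv2.imread('pics/w9.png')
for a in(.6,.8,1.0,1.15):
    cv2.circle(im,tuple(np.round(proj(d,W([5.5,62*np.sin(.45-a),-42+62*np.cos(.45-a)]))).astype(int).tolist()),2,(0,255,0),-1)
cv2.imwrite('pics/w9b.png',cv2.resize(im,(768,576),interpolation=cv2.INTER_CUBIC))
```

```text
[507.90087172 244.86633765  90.93695363] [ 6.58497354  4.35026233 -1.06304637] -0.35626160508109206 12.425 [ 5.52431166 -0.91410933 -4.16544559]
```

View pics/w9b.png

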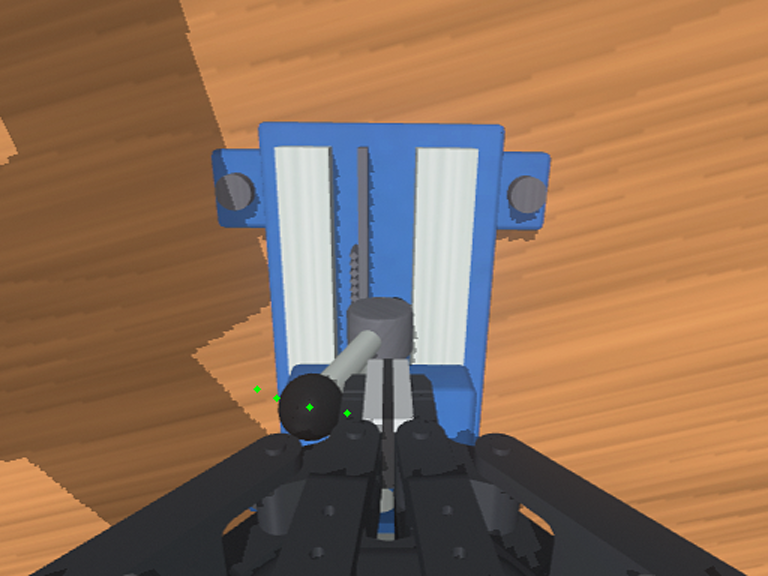

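The handle is at about 0.8 rad, with the ball at (310,407). I'll push on to the stop.

Emit:
drive_tool(
  translation=[
    [-0.004,0,0],
    [-0.008,0,0],
    [-0.012,0,0],
    [-0.015,0,0],
    [-0.015,0,0],
    [-0.015,0,0],
  ],
  twist=[0,0,0,0,0,0],
)

```text
time_s: 13.18
eef_pos: [502.8, 231.8, 87.5]
orientation: [-2.475, -1.924, -0.01]
ft_force: [3.6, 9.7, -6.4]
width: 0.0
```

Run:
```python
from h import *
p,R,s=tool(); print(p,L(p),s['width'],s['time_s'],R.T@s['ft_force'])
```

```text
[502.79322196 231.77218832  87.51389588] [ 4.85871494 -9.59838864 -4.48610412] 0.0043612918187607395 13.175 [10.26505273  1.11574581  6.53218506]
```

Emit:
drive_tool(
  translation=[
    [-0.002,0,0],
    [-0.004,0,0],
    [-0.004,0,0],
    [-0.004,0,0],
  ],
  twist=[0,0,0,0],
)

```text
time_s: 13.68
eef_pos: [501.4, 228.9, 87.0]
orientation: [-2.473, -1.924, -0.011]
ft_force: [4.2, 12.6, -8.7]
width: -0.2
```

Run:
```python
from h import *
d=snap('wrist','w10'); p,R,s=tool(); print(p,L(p),s['width'],s['time_s'],R.T@s['ft_force'])
im=cv2.imread('pics/w10.png')
for a in(.6,.8,1.0,1.15):
    cv2.circle(im,tuple(np.round(proj(d,W([5.5,62*np.sin(.45-a),-42+62*np.cos(.45-a)]))).astype(int).tolist()),2,(0,255,0),-1)
cv2.imwrite('pics/w10b.png',cv2.resize(im,(768,576),interpolation=cv2.INTER_CUBIC))
```

```text
[501.42283608 228.90627219  86.96407739] [  4.23618723 -12.7134957   -5.03592261] 0.2486238941571944 13.725 [13.36692098  0.45600339  9.51222442]
```

View pics/w10b.png

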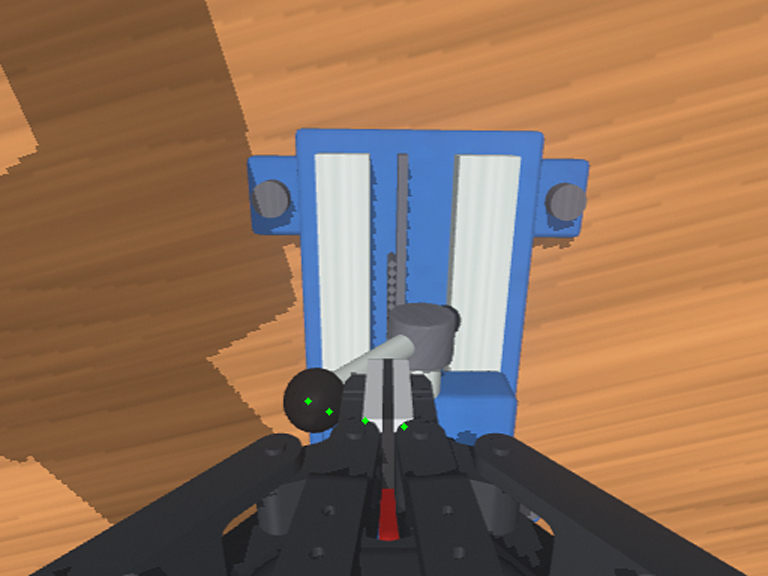

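The ball is at (315,400), which is about 1.12 rad and close to the stop. One last nudge, then I'll back away to the left and up.

Emit:
drive_tool(
  translation=[
    [-0.002,0,0],
    [-0.003,0,0],
    [-0.003,0,0],
  ],
  twist=[0,0,0],
)

```text
time_s: 14.1
eef_pos: [500.2, 225.7, 87.6]
orientation: [-2.473, -1.923, -0.01]
ft_force: [2.2, 11.7, -5.7]
width: 0.0
```

Emit:
drive_tool(
  translation=[
    [0.015,0,0],
    [0.03,0,0],
    [0.04,0,-0.04],
    [0.04,0,-0.09],
    [0.02,-0.04,-0.13],
    [0.02,-0.04,-0.13],
    [0.02,-0.04,-0.13],
  ],
  twist=[0,0,0,0,0,0,0],
)

```text
time_s: 14.98
eef_pos: [467.2, 250.9, 218.4]
orientation: [2.481, 1.926, 0.001]
ft_force: [-0.2, -0.4, -1.0]
width: -0.0
```

Run:
```python
from h import *
d=snap('wrist','w11'); p,R,s=tool(); print(p,L(p),s['width'],s['time_s'],R.T@s['ft_force'])
im=cv2.imread('pics/w11.png')
for a in(.6,.8,1.0,1.15):
    cv2.circle(im,tuple(np.round(proj(d,W([5.5,62*np.sin(.45-a),-42+62*np.cos(.45-a)]))).astype(int).tolist()),2,(0,255,0),-1)
cv2.imwrite('pics/w11b.png',cv2.resize(im,(768,576),interpolation=cv2.INTER_CUBIC))
snap('scene','s11');crop('s11',255,230,435,350,4,'s11c'); snap('top','t11')
```

```text
[466.89659076 250.68435015 217.19497196] [-3.45894256e+01 -1.07223979e-01  1.25194972e+02] -0.005497668286431483 15.025 [0.46898394 0.73680283 0.68462385]
```

View pics/w11b.png

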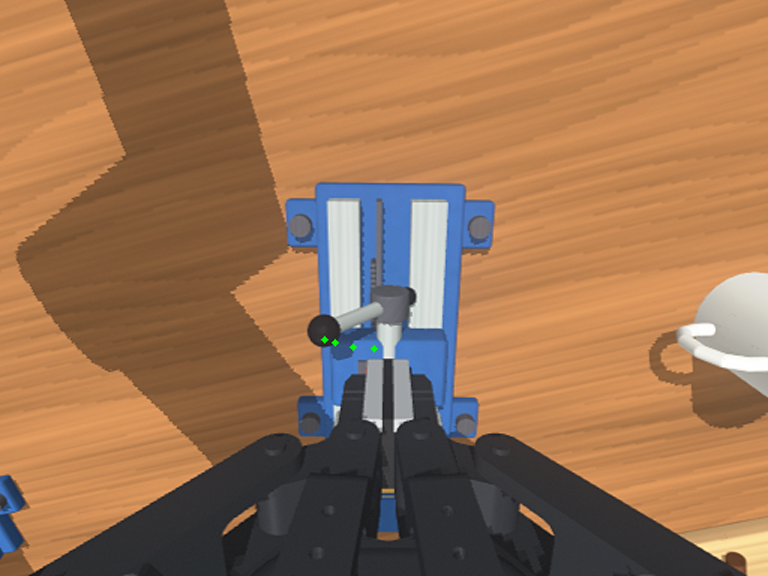

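View pics/s11c.png

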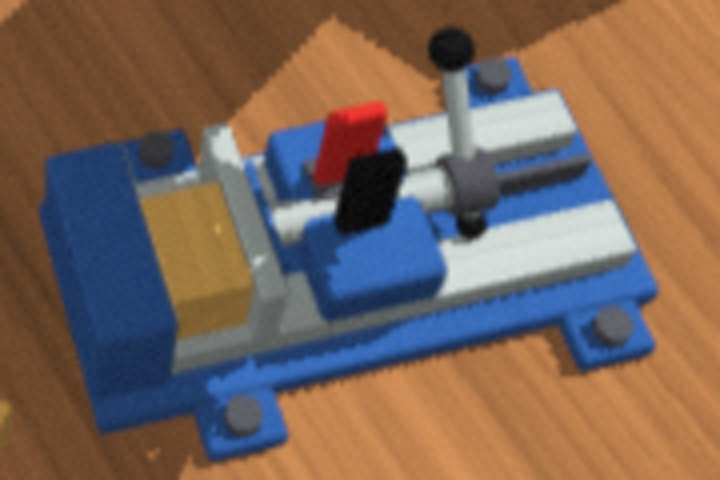

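Run:
```python
from h import *
d=load('w11'); 
for z in (96,98): print('ball', L(atz(d,323/1.5-.17,330/1.5-.17,z)))
# post in scene: initial s0, after release s6, now s11: track lever/post by template on post top region
def gray(t): return cv2.imread(f'pics/{t}.png')
def loc(t):
    im=gray(t); hsv=cv2.cvtColor(im,cv2.COLOR_BGR2HSV)
    m=(((hsv[...,0]<8)|(hsv[...,0]>172))&(hsv[...,1]>150)&(hsv[...,2]>60)); m[:230]=0;m[350:]=0;m[:,:255]=0
    v,u=np.nonzero(m); return u.mean(),v.mean(),len(u)
for t in('scene0','s6','s11'):
    dd=load(t); u,v,n=loc(t); print(t,u,v,n,L(atz(dd,u,v,98)))
def spare(t):
    im=gray(t);hsv=cv2.cvtColor(im,cv2.COLOR_BGR2HSV);m=(((hsv[...,0]<8)|(hsv[...,0]>172))&(hsv[...,1]>150)&(hsv[...,2]>60))
    m[:90]=0;m[140:]=0;m[:,:200]=0;m[:,300:]=0;v,u=np.nonzero(m);return u.mean(),v.mean()
print(spare('scene0'),spare('s11'))
```

```text
ball [  0.43355431 -40.44198549   4.        ]
ball [ -0.44695315 -40.14560341   6.        ]
scene0 372.02127659574467 258.0127659574468 235 [ 3.55411647 -6.818203    6.        ]
s6 339.17391304347825 264.82173913043476 230 [62.20452246 -8.30934109  6.        ]
s11 341.94805194805195 264.1904761904762 231 [57.25868568 -8.28589109  6.        ]
(np.float64(249.73282442748092), np.float64(102.37404580152672)) (np.float64(249.6439393939394), np.float64(102.53787878787878))
```

Run:
```python
from h import *
a=cv2.imread('pics/s6.png')[240:330,260:380];b=cv2.imread('pics/s11.png')[240:330,260:380]
c=np.vstack([cv2.resize(x,None,fx=3.2,fy=3.2,interpolation=cv2.INTER_CUBIC) for x in(a,b)]);cv2.imwrite('pics/cmp.png',c)
crop('t11',75,130,195,270,4,'t11c')
```

```text
(no output)
```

View pics/cmp.png

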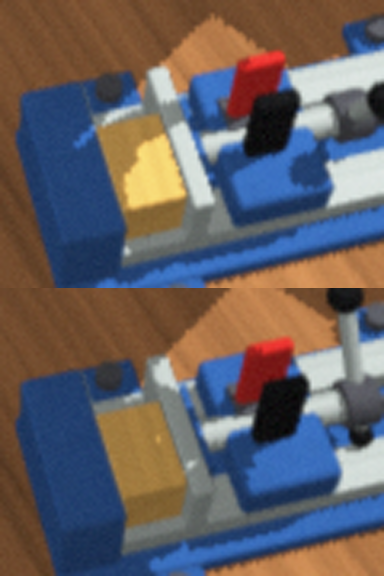

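The saddle backed off about 5 mm onto its tooth, so the clamp force is uncertain at roughly 12–20 N. I'll measure the spring compression from a view with the same relative geometry as w1.

Run:
```python
from h import *
P1=np.array([484.66,248.63,245.53]); g=P1+54*np.array([np.cos(YAW),np.sin(YAW),0]); goal(g,1.347)
```

```text
t 15.125 tcp [466.5 250.4 216.3] xhead 1.32 F [-1.   0.6  0.2] w 0.1 j [ 0.37  0.06  0.08  1.6  -0.    0.62]
shift [ 0.0028  0.0719 -0.0294] twist -0.0086995407079673
```

Emit:
drive_tool(
  translation=[
    [0.003,0.03,-0.029],
    [0.003,0.072,-0.029],
    [0.003,0.072,-0.029],
    [0.003,0.072,-0.029],
    [0.003,0.072,-0.029],
    [0.003,0.072,-0.029],
  ],
  twist=[-0.009,-0.009,-0.009,-0.009,-0.009,-0.009],
  claw=1,
)

```text
time_s: 15.88
eef_pos: [536.5, 236.1, 247.5]
orientation: [-2.454, -1.962, -0.0]
ft_force: [-0.4, 0.4, 0.8]
width: 85.2
```

Run:
```python
from h import *
d=snap('wrist','w12'); p,R,s=tool(); print(p,L(p),s['time_s'])
crop('w12',205,100,315,240,4,'w12c')
a=cv2.imread('pics/w1c.png');b=cv2.imread('pics/w12c.png');cv2.imwrite('pics/cmp2.png',np.hstack([a[:,:400],b[:,:400]]))
```

```text
[536.67805998 236.0339362  247.66079129] [ 36.65095133   2.87552205 155.66079129] 15.925
```

View pics/cmp2.png

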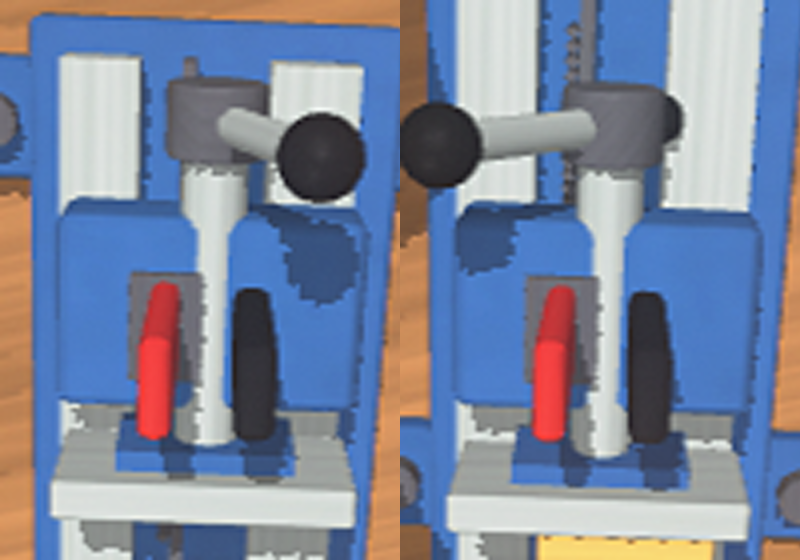

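The jaw has advanced only about 1–1.5 mm relative to the saddle, against a feed of about 8 mm. That puts spring compression near 6.5 mm, or about 25 N. The lever is upright, the handle is at the stop, and the gripper is clear in the air, so I'm handing in.

```bash
python3 -c "
from rig import manip
print(manip.finish_job())"
```

```text
the job is handed in; nothing more can be done
None
```

The brass block is clamped and the job is handed in; no verdict was reported.

**What I did:** I squeezed the red lever (width about 22 mm) and slid the saddle about 60 mm until the jaw pressed the block at roughly 9 N. I then let the lever go and swung the handle over to the right.

**Last checks:**
- **Handle:** it reads about 1.15 rad in the image, which is at the stop.
- **Lever:** it is upright again.
- **Block:** it looks square between the jaws.
- **Other vise:** its red lever moved less than 0.2 px in the scene camera.
- **Gripper:** it is about 155 mm above the grip point and touching nothing.

**One disagreement:** while tightening, the saddle slipped back about 5 mm onto its tooth. My early estimates of the clamp force ranged from 12 to 20 N. A like-for-like wrist picture showed the jaw only about 1–1.5 mm further out relative to the saddle, against a feed of about 8 mm. That implies about 6.5 mm of spring compression, or roughly 25 N. I inferred this from images and did not measure the clamp force directly.

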